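# Bring a bracket to the inspection lamp and hold it up level

### The job

Slide the tray that carries the machined bracket along the bench, without lifting it, until it sits squarely inside the four tape corners in front of the inspection lamp, with the bracket still lying in it. Then lift the bracket straight up out of the tray, keeping it level, until its base plate is at the height of the lamp's lens, and hold it still there for three seconds. Finish while still holding it up in the gripper; leave the tray on its mark and do not disturb the lamp or the other things on the bench.

Things in the scene. Friction and masses are not known exactly. Their poses are not given: they have to be found in the camera images.
- tray: Open dark steel tray carrying the bracket, 130 (x) x 150 (y) mm, walls 18 mm high, floor 3 mm thick. A solid upright grip post, 24 (x) x 14 (y) mm, top 75 mm above the bench, stands outside the middle of its -x wall, post centre 77 mm from the tray centre. Origin: centre of underside, z up. Loose, 0.35 to 0.7 kg; starts left or right of the mark, post roughly towards the robot.
- bracket: Bright aluminium bracket lying upright on the tray floor, loose, 0.17 to 0.35 kg: base plate 80 (x) x 50 (y) x 6 mm with an upright rib in its middle, 60 long (x) x 12 thick (y) mm, top 58 mm above the underside; four studs near the plate corners (x +-32, y +-18 mm), tops 11 mm above the underside. Origin: centre of the plate underside, z up; centre of mass on its z axis.
- mark (a point): Centre, on the bench, of the place marked by four white L-shaped tape corners (163 x 181 mm over all, flat on the bench). The tray is in place when its origin is here and its axes are parallel to these: x points from the mark to the lamp (roughly away from the robot), z up.
- lens (a point): Centre of the lamp lens front face, 151 mm beyond the mark centre along the mark x, facing the mark; 100 to 180 mm above the bench (varies). Axes as the mark. The lamp head, 30 mm wide, slides stiffly on an upright post 16 mm thick, 240 mm tall, 190 mm beyond the mark centre; the fixed base, 70 x 80 x 14 mm, has its near edge 145 mm from the mark centre.
- spare_tray: Empty tray of the same make, loose, on the other side of the mark, leave alone: 130 (x) x 150 (y) mm, walls 18 mm high, floor 3 mm thick. A solid upright grip post, 24 (x) x 14 (y) mm, top 75 mm above the bench, stands outside the middle of its -x wall, post centre 77 mm from the tray centre. Origin: centre of underside, z up.
- bottle_tall: Amber glass bottle with metal cap, 58 mm diameter, 125 mm tall, loose, leave alone. Origin: centre of the underside.
- bottle_short: Amber glass jar with metal cap, 60 mm diameter, 85 mm tall, loose, leave alone. Origin: centre of the underside.
- torch: Black hand torch lying on the bench to the right, 120 mm long (x), 30 mm high, loose, leave alone. Origin: below its middle, on the bench.
Not all that is in view belongs to the job. What is shaped like the tray but pink is not meant. What is shaped like the bracket but red is not meant.

How it is judged (in metres and radians):
On the way, in this order (a step that is already met when the one before it is completed fails the run):
1. the tray stands still, squarely within the tape corners, the bracket lying in it (horizontal distance between tray and mark below 0.02 m and angle between the x axis of tray and the x axis of mark, either way round below 0.17 rad and height (world z) of tray below 0.004 m and linear speed of tray below 0.02 m/s and z of bracket in the frame of tray below 0.008 m and horizontal distance between bracket and tray below 0.05 m), for 0.2 s.
2. the bracket is held still and level at the height of the lens, clear of the tray, for two seconds (horizontal distance between tray and mark below 0.02 m and angle between the x axis of tray and the x axis of mark, either way round below 0.17 rad and height (world z) of tray below 0.004 m and linear speed of each of tray, bracket below 0.02 m/s and z of bracket in the frame of lens between -0.02 and 0.02 m and angle between bracket's own z axis and vertical below 0.12 rad and horizontal distance between bracket and mark below 0.06 m and angular speed of bracket below 0.15 rad/s and contact force between bracket and the fingers above 1 N and contact force between bracket and tray below 0.05 N and contact force between bracket and station below 0.05 N), for 2 s.
At the end, for the whole second after the job is handed in: The gripper alone holds the bracket still and level (0.12 rad), its underside within 20 mm of the lens height and 60 mm sideways of the mark centre, under 20 mm/s and 0.15 rad/s, finger force over 1 N; the tray rests on the bench within 20 mm and 0.17 rad of the mark (all of step 2); the arm keeps its last pose, push and grip.
It fails at once if the tray is lifted off the bench or tipped (height (world z) of tray above 0.01 m or angle between tray's own z axis and vertical above 0.1 rad).
It fails at once if the bracket is tipped over by more than 0.35 rad (angle between bracket's own z axis and vertical above 0.35 rad).
It fails at once if the lamp head is moved by more than 15 mm (distance of lens from where it was at the start of the episode above 0.015 m).
It fails at once if the spare tray, a bottle or the torch is moved by more than 30 mm (distance of any of spare_tray, bottle_tall, bottle_short, torch from where it was at the start of the episode above 0.03 m).
It also fails if it takes over 67 s, if anything falls off the work surface, if the arm or the gripper's body presses on something with over 40 N, if the wrist force passes 120 N, or if a joint passes its speed limit or range.

### The arm

A 7-joint arm with a two-finger parallel gripper is mounted at the origin on the work surface. World frame = base frame: x ahead of the robot, y to its left, z up, the work surface at z = 0. Lengths are in mm, angles in rad, forces in N, time in s.
With the tool pointing down it reaches from about 400 to 900 mm from the base axis. Payload 5.5 kg.
Tool frame: the origin (TCP) lies midway between the tips of the shut fingers; the grasp point (between the pads) lies manip.grasp_offset behind it (manip.grasp_offset is the distance from the TCP to the grasp point, in mm); z points along the fingers, y is the line along which they close (so a half turn about z gives the same grasp; the last joint's range is limited). The gripper opens to 85 mm and grips with 20 to 120 N. Pads are 22 mm wide; open, the fingers measure 114 mm over their backs; the gripper's body (76 mm by 85 mm) begins 54 mm behind the grasp point. The pads swing forward as they close: fully open they stand 13 mm farther back than shut.
Start: joints at [-1.074, 0.501, -0.427, 1.55, 0.221, 1.138, -0.21], TCP at [150.551, 632.324, 231.31] pointing down, gripper open.
Joint ranges: [-2.88, 2.88], [-0.31, 2.03], [-1.54, 1.56], [0.2, 2.42], [-1.41, 4.55], [0.19, 2.02], [-2.57, 2.57]. Speed limits (rad/s): [2.57, 2.57, 3.14, 3.14, 3.14, 3.14, 3.14].

### API

Orientations are given as a unit quaternion [w, x, y, z].
In Python, from station import observe, eyes, manip gives the robot as it stands.
- The arm moves only by the tool drive_tool, never from a script. Its argument "plan" is a list that holds one entry, the list of rows, each a list of 7 numbers: the shift along the tool's x, y, z each as a share of 0.2 m, from -1 to 1, then the turn, a rotation vector about the tool's x, y, z each as a share of 90 degrees, from -1 to 1, then the opening, from -1 (shut) to 1 (fully open). In form: [[[tx, ty, tz, wx, wy, wz, grip], ...]]. A call has 1 to 10 rows; each row is the pose to reach, as a shift and turn from the pose commanded when the call began, along the tool's axes at that moment; what a row does not reach only later rows make up. A row lasts 1/12 s, in which the tool goes at most 41.7 mm and 7.16 degrees, less where a joint would pass 70% of its speed; a pose out of reach is approached as far as the arm can. A call with a number of a shift or a turn outside -1 to 1 is refused whole. A call with a gripper value outside its range is refused whole. The fingers move at their own pace and stop on an object; the grip force is fixed at half the most. Time passes only in rows, so rows that repeat a pose let the fingers close. It gives the time, the measured TCP pose, the force, the opening and the grip force at its end, in the units of the state.
- observe(): the state, without advancing time (a new reading comes with each control period).
- eyes.read_camera(name): name is "scene" or "top" or "wrist"; returns (picture, depth): 400x640x3 uint8, red, green, blue; 400x640 float32, mm along the optical axis (not along the pixel's ray), 0 where there is no reading.
- eyes.get_calibration(name): a dict with "mtx" (3x3 intrinsics, pixels), "D" ([k1, k2, p1, p2, k3] as OpenCV has them; the pictures are not rectified), "world_to_cam" (4x4, takes a point from world to camera coordinates). Camera axes: x right, y down, z forward; pixel columns grow to the right and rows downward; lengths in mm; the calibration is good to about 2 mm. A picture is of the moment at which its call begins: read the wrist's pose just before it. get_calibration takes no time and is no camera call; for the wrist camera it gives the pose at the moment of the call.
- manip.hand_in(): hands the job in; it is judged then, once.
The state is a dict: "time": time; "qpos": joint angles; "qd": joint speeds; "effort": joint torques, N m; "position": TCP position; "tool_rot": TCP orientation; "ft_force": force on the tool from outside, world axes, zero at the start; "torque": the same for the moment, N m; "finger_gap": finger opening in mm; "grasp_force": force on a finger pad.
Only numpy, scipy, OpenCV 4.12 (cv2) and the standard library are available. Lean on these libraries where they do the work, as an engineer would, in place of code of your own. Each camera call takes 0.05 s, during which the arm holds its last target. There are 200 camera calls.

## Working session

There is one attempt and no reset: what is moved stays moved. The work goes in short steps, Python scripts to look and compute and a tool call to move; the robot and the scene stay as the last step left them, time stands still between calls to the robot, and variables do not carry over. Pictures are saved under pics/ and viewed, at most 10 in all, crops included, and the job is handed in when it is done.

Besides the shell and the picture viewer there is one more tool, called after ">>>" by a JSON object that holds its "fn" and its "kwargs", one argument or row to a line. drive_tool: Moves the arm, as the interface text tells. Its arguments: {"type":"object","properties":{"plan":{"type":"array"}},"required":["plan"]}

```bash
ls; mkdir -p pics
python3 - <<'E'
from station import observe, eyes, manip
import cv2,numpy as np
s=observe();print(s, manip.grasp_offset)
for n in("scene","top"):
    im,d=eyes.read_camera(n);c=eyes.get_calibration(n);np.savez(f"{n}0.npz",im=im,d=d,**c)
    cv2.imwrite(f"pics/{n}0.png",im[:,:,::-1]);print(n,c)
E
```

```text
pics
{'time': 0.0, 'qpos': array([-1.07380494,  0.50186107, -0.42676954,  1.55146292,  0.22080919,
        1.13831603, -0.21033658]), 'qd': array([ 0.00333302, -0.00092392,  0.00136205,  0.00153366, -0.00021245,
        0.00043183,  0.00017353]), 'effort': array([ 5.94567791e-05, -5.69505501e+01, -5.81657365e+00, -2.80940813e+01,
        1.04242508e-02,  1.18320988e-02, -1.50049368e-05]), 'position': array([150.4795395 , 631.61399564, 230.24378331]), 'tool_rot': array([-1.39065825e-04,  1.16626759e-01,  9.93175317e-01, -9.85078874e-04]), 'ft_force': array([-0.91649341, -0.38898007,  1.52496113]), 'torque': array([-0.03759322,  0.0188076 ,  0.01341886]), 'grasp_force': 0.0, 'finger_gap': 85.25161831503198} 18.700000000000003
scene {'mtx': array([[419.37290767,   0.        , 321.30096588],
       [  0.        , 419.37290767, 205.17591078],
       [  0.        ,   0.        ,   1.        ]]), 'D': array([-0.09188665,  0.        ,  0.        ,  0.        ,  0.        ]), 'world_to_cam': array([[ 8.78546762e-02,  9.96113252e-01,  6.32020277e-03,
         4.59104851e+01],
       [ 8.38590214e-01, -7.05341911e-02, -5.40177175e-01,
        -3.95567994e+02],
       [-5.37631852e-01,  5.27571510e-02, -8.41527584e-01,
         1.51742548e+03],
       [ 0.00000000e+00,  0.00000000e+00,  0.00000000e+00,
         1.00000000e+00]])}
top {'mtx': array([[438.58710726,   0.        , 318.04469858],
       [  0.        , 438.58710726, 199.1520457 ],
       [  0.        ,   0.        ,   1.        ]]), 'D': array([-0.07601987,  0.        ,  0.        ,  0.        ,  0.        ]), 'world_to_cam': array([[-3.21746783e-03, -9.99900718e-01,  1.37187019e-02,
        -8.61754045e+01],
       [-9.86777299e-01,  9.51502909e-04, -1.62079167e-01,
         5.29815937e+02],
       [ 1.62050022e-01, -1.40587881e-02, -9.86682391e-01,
         1.32873292e+03],
       [ 0.00000000e+00,  0.00000000e+00,  0.00000000e+00,
         1.00000000e+00]])}
```

View pics/scene0.png

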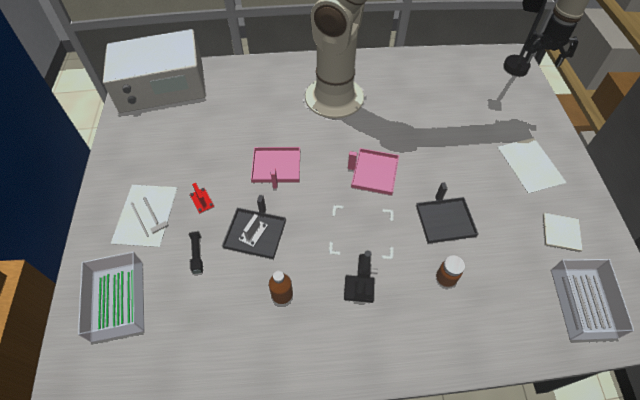

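View pics/top0.png

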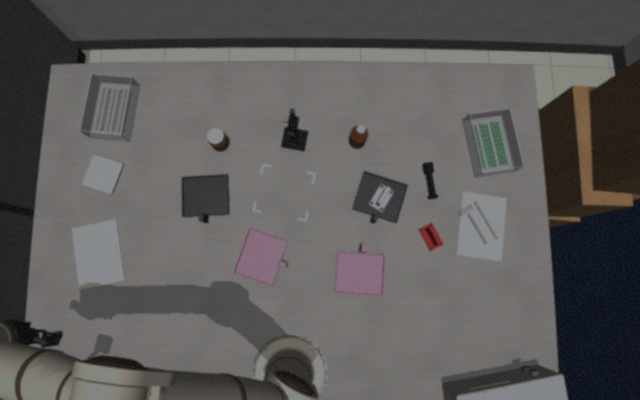

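The scene view shows the loaded tray at about (254,232), the mark at (362,232), the lamp at (360,285) and the spare tray at (447,220). In the top view the loaded tray is at (380,197) with its post at (374,218). The mark is at (284,192) and the lamp at (293,132).

```bash
cat > h.py <<'E'
import cv2,numpy as np
def rays(c,uv):
    n=cv2.undistortPoints(np.float64(uv).reshape(-1,1,2),c["mtx"],c["D"]).reshape(-1,2)
    return np.c_[n,np.ones(len(n))]
def pts(c,uv,depth):
    W=c["world_to_cam"];return (rays(c,uv)*np.asarray(depth)[:,None]-W[:3,3])@W[:3,:3]
def onplane(c,uv,z):
    W=c["world_to_cam"];o=-W[:3,:3].T@W[:3,3];r=rays(c,uv)@W[:3,:3]
    return o+r*((z-o[2])/r[:,2])[:,None]
def proj(c,P):
    W=c["world_to_cam"];P=np.float64(P).reshape(-1,3)
    return cv2.projectPoints(P,cv2.Rodrigues(W[:3,:3])[0],W[:3,3],c["mtx"],c["D"])[0].reshape(-1,2)
def cloud(c,d,box):
    u0,v0,u1,v1=box;g=np.mgrid[v0:v1,u0:u1].reshape(2,-1)
    dd=d[g[0],g[1]];ok=dd>0;uv=g[::-1].T[ok];return uv,pts(c,uv,dd[ok])
E
python3 - <<'E'
from h import *
T=np.load("top0.npz");S=np.load("scene0.npz")
def rect(P):
    return cv2.minAreaRect(np.float32(P[:,:2]))
def tape(c,b):
    im=c["im"];u0,v0,u1,v1=b
    m=np.zeros(im.shape[:2],np.uint8);m[v0:v1,u0:u1]=1
    g=im.min(2).astype(int);bg=np.median(g[v0:v1,u0:u1]);v,u=np.nonzero((m>0)&(g>bg+ (25)))
    P=onplane(c,np.c_[u,v],0);print("tape",bg,len(u),rect(P))
tape(T,(245,158,325,226));tape(S,(325,200,400,262))
for n,c,b in(("T",T,(345,165,415,230)),("Tspare",T,(172,165,240,228)),("S",S,(215,185,295,265)),("Sspare",S,(410,180,482,248))):
    uv,P=cloud(c,c["d"],b);im=c["im"][uv[:,1],uv[:,0]].astype(int)
    low=P[(P[:,2]<3)&(im.min(1)>90)];print(n,"bench z",np.median(P[:,2]))
    dark=im.max(1)<85
    r=P[(P[:,2]>9)&(P[:,2]<27)&dark];print(" wall",len(r),rect(r))
    p=P[(P[:,2]>40)&dark];print(" post",len(p),p.mean(0) if len(p) else 0,p[:,2].max() if len(p) else 0)
    b=P[(P[:,2]>30)&(im.min(1)>90)];print(" rib",len(b), rect(b) if len(b) else 0)
for n,c,b in(("T",T,(270,100,315,155)),("S",S,(335,245,385,305))):
    uv,P=cloud(c,c["d"],b);h=P[P[:,2]>40]
    print("lamp",n,[(z,len(q),q[:,:2].min(0).round(),q[:,:2].max(0).round()) for z in range(40,260,15) for q in [h[(h[:,2]>=z)&(h[:,2]<z+15)]] if len(q)])
    b=P[(P[:,2]>9)&(P[:,2]<18)];print(" base",rect(b))
E
```

```text
Traceback (most recent call last):
  File "h.py", line 8, in onplane
    W=c["world_to_cam"];o=-W[:3,:3].T@W[:3,3];r=rays(c,uv)@W[:3,:3]
                                                ~~~~^^^^^^
  File "h.py", line 3, in rays
    n=cv2.undistortPoints(np.float64(uv).reshape(-1,1,2),c["mtx"],c["D"]).reshape(-1,2)
      ~~~~~~~~~~~~~~~~~~~^^^^^^^^^^^^^^^^^^^^^^^^^^^^^^^^^^^^^^^^^^^^^^^^
cv2.error: OpenCV(4.12.0) /io/opencv/modules/calib3d/src/undistort.dispatch.cpp:347: error: (-215:Assertion failed) CV_IS_MAT(_src) && CV_IS_MAT(_dst) && (_src->rows == 1 || _src->cols == 1) && (_dst->rows == 1 || _dst->cols == 1) && _src->cols + _src->rows - 1 == _dst->rows + _dst->cols - 1 && (CV_MAT_TYPE(_src->type) == CV_32FC2 || CV_MAT_TYPE(_src->type) == CV_64FC2) && (CV_MAT_TYPE(_dst->type) == CV_32FC2 || CV_MAT_TYPE(_dst->type) == CV_64FC2) in function 'cvUndistortPointsInternal'
```

```bash
cat > m.py <<'E'
from h import *
T=np.load("top0.npz");S=np.load("scene0.npz")
def rect(P):
    return cv2.minAreaRect(np.float32(P[:,:2]))
def tape(c,b):
    im=c["im"];u0,v0,u1,v1=b
    g=im.min(2).astype(int)[v0:v1,u0:u1];bg=np.median(g);print(bg,np.percentile(g,[80,90,95,98,100]))
    v,u=np.nonzero(g>(bg+g.max())/2)
    P=onplane(c,np.c_[u+u0,v+v0],0);print("tape",len(u),rect(P))
tape(T,(245,158,325,226));tape(S,(325,200,400,262))
for n,c,b in(("T",T,(345,165,415,230)),("Tspare",T,(172,165,240,228)),("S",S,(215,185,295,265)),("Sspare",S,(410,180,482,248))):
    uv,P=cloud(c,c["d"],b);im=c["im"][uv[:,1],uv[:,0]].astype(int)
    print(n,"z",np.median(P[:,2]))
    dark=im.max(1)<85
    r=P[(P[:,2]>9)&(P[:,2]<27)&dark];print(" wall",len(r),rect(r))
    p=P[(P[:,2]>40)&dark];print(" post",len(p),p.mean(0) if len(p) else 0,p[:,2].max() if len(p) else 0)
    b=P[(P[:,2]>30)&(im.min(1)>90)];print(" rib",len(b), rect(b) if len(b) else 0)
for n,c,b in(("T",T,(270,100,315,155)),("S",S,(335,245,385,305))):
    uv,P=cloud(c,c["d"],b);h=P[P[:,2]>40]
    for z in range(40,260,15):
        q=h[(h[:,2]>=z)&(h[:,2]<z+15)]
        if len(q):print("lamp",n,z,len(q),q[:,:2].min(0).round(),q[:,:2].max(0).round())
    b=P[(P[:,2]>9)&(P[:,2]<18)];print(" base",rect(b))
E
python3 m.py
```

```text
113.0 [115. 117. 121. 130. 138.]
tape 185 ((561.3230590820312, 22.74585723876953), (181.8950958251953, 163.79495239257812), 79.6711654663086)
161.0 [163. 164. 175. 195. 203.]
tape 182 ((561.9763793945312, 21.507888793945312), (178.64488220214844, 162.765625), 79.4166030883789)
T z 1.5191928441738922
 wall 245 ((531.4305419921875, -282.43798828125), (149.03233337402344, 154.7383270263672), 72.50992584228516)
 post 55 [ 472.70409863 -260.42495781   67.78613302] 79.97239598942443
 rib 78 ((540.5311889648438, -289.48455810546875), (11.915964126586914, 58.193050384521484), 58.260440826416016)
Tspare z 1.763135210843632
 wall 278 ((537.2095336914062, 274.2651062011719), (155.01976013183594, 149.8417205810547), 2.7218711376190186)
 post 57 [470.46322652 269.72313319  67.88382188] 80.36555295824635
 rib 3 ((460.6064758300781, 277.04168701171875), (4.830342769622803, 0.4454430043697357), 4.531024932861328)
S z 1.0255500389206271
 wall 373 ((537.5148315429688, -283.69000244140625), (150.8684844970703, 152.9873046875), 71.92981719970703)
 post 121 [ 507.10791374 -272.60715658   57.33483101] 77.
[... 820 characters left out ...]
8906), (86.36195373535156, 147.80860900878906), 69.49638366699219)
lamp S 40 14 [751. -19.] [757.  -6.]
lamp S 55 12 [749. -20.] [756.  -7.]
lamp S 70 15 [747. -19.] [757.  -6.]
lamp S 85 15 [748. -19.] [757.  -7.]
lamp S 100 17 [747. -20.] [756.  -6.]
lamp S 115 3 [754. -17.] [756. -10.]
lamp S 130 16 [760. -27.] [766.  -2.]
lamp S 145 123 [711. -28.] [765.  19.]
lamp S 160 92 [714. -28.] [764.   2.]
lamp S 175 16 [749. -20.] [757.  -6.]
lamp S 190 18 [749. -19.] [758.  -6.]
lamp S 205 20 [748. -19.] [759.  -8.]
lamp S 220 24 [748. -20.] [758.  -6.]
lamp S 235 38 [744. -19.] [757.  -5.]
 base ((739.60888671875, -10.201976776123047), (79.57151794433594, 72.29571533203125), 79.68684387207031)
```

>>> {"fn": "drive_tool", "kwargs": {
  "plan": [
    [[-0.975,-0.545,0,0,0,0,1],[-0.975,-0.545,0,0,0,0,1],[-0.975,-0.545,0,0,0,0,1],[-0.975,-0.545,0,0,0,0,1],[-0.975,-0.545,0,0,0,0,1],[-0.975,-0.545,0,0,0,0,1],[-0.975,-0.545,0,0,0,0,1]]
  ]
}}

```text
time: 0.68
position: [320.5, 476.2, 230.6]
tool_rot: [0.001, 0.121, 0.993, -0.002]
ft_force: [-0.6, 0.4, 0.2]
finger_gap: 85.4
grasp_force: 0.0
```

>>> {"fn": "drive_tool", "kwargs": {
  "plan": [
    [[-0.975,-0.545,0,0,0,0,1],[-0.975,-0.545,0,0,0,0,1],[-0.975,-0.545,0,0,0,0,1],[-0.975,-0.545,0,0,0,0,1],[-0.975,-0.545,0,0,0,0,1],[-0.975,-0.545,0,0,0,0,1],[-0.975,-0.545,0,0,0,0,1]]
  ]
}}

```text
time: 1.27
position: [483.3, 325.4, 230.7]
tool_rot: [0.001, 0.121, 0.993, -0.001]
ft_force: [-0.5, -0.9, 0.7]
finger_gap: 85.4
grasp_force: 0.0
```

>>> {"fn": "drive_tool", "kwargs": {
  "plan": [
    [[-0.195,-0.86,0,0,0,0,1],[-0.195,-0.86,0,0,0,0,1],[-0.195,-0.86,0,0,0,0,1],[-0.195,-0.86,0,0,0,0,1],[-0.195,-0.86,0,0,0,0,1],[-0.195,-0.86,0,0,0,0,1],[-0.195,-0.86,0,0,0,0,1]]
  ]
}}

```text
time: 1.85
position: [477.1, 154.9, 231.4]
tool_rot: [-0.0, 0.116, 0.993, 0.001]
ft_force: [1.0, 0.1, -1.0]
finger_gap: 85.4
grasp_force: 0.0
```

>>> {"fn": "drive_tool", "kwargs": {
  "plan": [
    [[-0.195,-0.86,0,0,0,0,1],[-0.195,-0.86,0,0,0,0,1],[-0.195,-0.86,0,0,0,0,1],[-0.195,-0.86,0,0,0,0,1],[-0.195,-0.86,0,0,0,0,1],[-0.195,-0.86,0,0,0,0,1],[-0.195,-0.86,0,0,0,0,1]]
  ]
}}

```text
time: 2.43
position: [476.2, -20.4, 231.2]
tool_rot: [-0.0, 0.116, 0.993, 0.001]
ft_force: [0.4, 0.6, 0.7]
finger_gap: 85.4
grasp_force: 0.0
```

>>> {"fn": "drive_tool", "kwargs": {
  "plan": [
    [[-0.195,-0.86,0,0,0,0,1],[-0.195,-0.86,0,0,0,0,1],[-0.195,-0.86,0,0,0,0,1],[-0.195,-0.86,0,0,0,0,1],[-0.195,-0.86,0,0,0,0,1],[-0.195,-0.86,0,0,0,0,1],[-0.195,-0.86,0,0,0,0,1]]
  ]
}}

```text
time: 3.02
position: [474.9, -196.4, 230.9]
tool_rot: [-0.0, 0.115, 0.993, 0.001]
ft_force: [0.2, 0.7, 0.7]
finger_gap: 85.0
grasp_force: 0.0
```

```bash
cat > go.py <<'E'
import sys,numpy as np
from station import observe
from scipy.spatial.transform import Rotation as R
# usage: go.py x y z yaw_of_tool_y_deg -> shares from the measured pose
def shares(x,y,z,yaw):
    s=observe();q=s["tool_rot"];Rc=R.from_quat([q[1],q[2],q[3],q[0]])
    a=np.radians(yaw);yv=np.array([np.cos(a),np.sin(a),0]);zv=np.array([0,0,-1.]);Rt=R.from_matrix(np.c_[np.cross(yv,zv),yv,zv])
    d=Rc.inv().apply(np.array([x,y,z])-s["position"])/200;w=(Rc.inv()*Rt).as_rotvec()/(np.pi/2)
    print("pos",s["position"].round(1),"t",round(s["time"],2),"shares",d.round(3),w.round(3))
if __name__=="__main__":shares(*map(float,sys.argv[1:]))
E
python3 - <<'E'
from h import *
from station import eyes
c=eyes.get_calibration("wrist");im,d=eyes.read_camera("wrist");np.savez("w1.npz",im=im,d=d,**c)
cv2.imwrite("pics/w1.png",im[:,:,::-1])
W=c["world_to_cam"];print(-W[:3,:3].T@W[:3,3],W[:3,:3].round(2))
T=np.load("top0.npz")
print("obj",onplane(T,[(360,248),(336,250),(384,252),(287,263),(286,238),(246,230)],10).round())
E
```

```text
[ 399.02861895 -178.47060184  372.88720924] [[ 0.23  0.97  0.  ]
 [ 0.93 -0.22  0.3 ]
 [ 0.29 -0.07 -0.95]]
obj [[ 379. -220.   10.]
 [ 373. -144.   10.]
 [ 366. -296.   10.]
 [ 332.   10.   10.]
 [ 411.   14.   10.]
 [ 436.  141.   10.]]
```

View pics/w1.png

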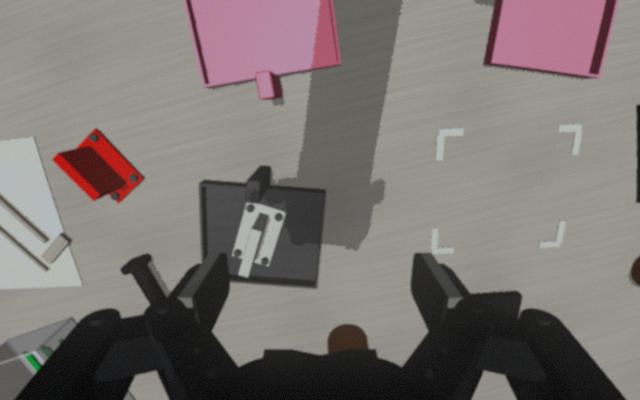

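The wrist view shows the tray corners at about (201,181), (325,190), (318,287) and (201,281). The post is at (258,182), the bracket at (258,237) with its rib running from (265,215) to (245,275), and the tape corners are at the right.

Run:
```python
from h import *
c=np.load("w1.npz");rect=lambda P:cv2.minAreaRect(np.float32(P[:,:2]))
uv,P=cloud(c,c["d"],(190,150,345,295));im=c["im"][uv[:,1],uv[:,0]].astype(int)
# right part is the shadow: keep by height
near=(uv[:,0]<240)&(uv[:,1]>250) & False
w=P[(P[:,2]>8)&(P[:,2]<26)&(im.max(1)<90)&(np.hypot(P[:,0]-540,P[:,1]+283)<112)]
print("wall",len(w),rect(w))
p=P[(P[:,2]>66)&(im.max(1)<110)&(P[:,0]<500)];print("post top",len(p),rect(p),np.median(p[:,2]))
p=P[(P[:,2]>30)&(im.max(1)<110)&(P[:,0]<500)];print("post",len(p),rect(p))
r=P[(P[:,2]>50)&(P[:,0]>500)];print("rib top",len(r),rect(r),np.median(r[:,2]))
g=c["im"].min(2)
b=(430,118,595,262);v,u=np.nonzero(g[b[1]:b[3],b[0]:b[2]]>205);Q=onplane(c,np.c_[u+b[0],v+b[1]],0)
print("tape",len(u),rect(Q))
# tray outline corners on the wall top plane
print(onplane(c,[(201,181),(325,190),(318,287),(201,281)],18).round(1))
```

```text
wall 1666 ((530.852294921875, -282.7514343261719), (148.92225646972656, 153.79541015625), 72.01486206054688)
post top 1774 ((465.039794921875, -252.29820251464844), (29.34395408630371, 35.865238189697266), 73.7934799194336) 256.0078310672601
post 1984 ((465.29248046875, -252.31687927246094), (29.264413833618164, 36.50735855102539), 73.48350524902344)
rib top 579 ((539.6697387695312, -290.7367858886719), (12.662520408630371, 61.47998809814453), 59.04188919067383) 60.19245646157475Traceback (most recent call last):
  File "<stdin>", line 12, in <module>
  File "h.py", line 8, in onplane
    W=c["world_to_cam"];o=-W[:3,:3].T@W[:3,3];r=rays(c,uv)@W[:3,:3]
                                                ~~~~^^^^^^
  File "h.py", line 3, in rays
    n=cv2.undistortPoints(np.float64(uv).reshape(-1,1,2),c["mtx"],c["D"]).reshape(-1,2)
      ~~~~~~~~~~~~~~~~~~~^^^^^^^^^^^^^^^^^^^^^^^^^^^^^^^^^^^^^^^^^^^^^^^^
cv2.error: OpenCV(4.12.0) /io/opencv/modules/calib3d/src/undistort.dispatch.cpp:347: error: (-215:Assertion failed) CV_IS_MAT(_src) && CV_IS_MAT(_dst) && (_src->rows == 1 || _src->cols == 1) && (_dst->rows == 1 || _dst->cols == 1) && _src->cols + _src->rows - 1 == _dst->rows + _dst->cols - 1 && (CV_MAT_TYPE(_src->type) == CV_32FC2 || CV_MAT_TYPE(_src->type) == CV_64FC2) && (CV_MAT_TYPE(_dst->type) == CV_32FC2 || CV_MAT_TYPE(_dst->type) == CV_64FC2) in function 'cvUndistortPointsInternal'
```

```bash
python3 - <<'E'
from h import *
c=np.load("w1.npz");rect=lambda P:cv2.minAreaRect(np.float32(P[:,:2]))
uv,P=cloud(c,c["d"],(235,150,290,205));im=c["im"][uv[:,1],uv[:,0]].astype(int)
for lo in(66,30):
    p=P[(P[:,2]>lo)&(P[:,2]<85)];print("post",len(p),rect(p),np.median(p[:,2]))
g=c["im"].min(2).astype(int)
b=(430,118,595,262);g=g[b[1]:b[3],b[0]:b[2]];v,u=np.nonzero(g>(np.median(g)+g.max())/2);Q=onplane(c,np.c_[u+b[0],v+b[1]],0)
print("tape",len(u),rect(Q))
print(onplane(c,[(201,181),(325,190),(318,287),(201,281)],18).round(1))
E
python3 go.py 469 -262 130 72.1
```

```text
post 334 ((469.37152099609375, -262.3381042480469), (12.329998016357422, 24.068941116333008), 72.21005249023438) 74.0713839664298
post 549 ((469.11346435546875, -262.5822448730469), (13.718003273010254, 24.666229248046875), 74.58705139160156) 72.81838770755704
tape 1086 ((558.72998046875, 22.57360076904297), (180.31809997558594, 162.7805938720703), 79.59888458251953)
[[ 456.1 -333.7   18. ]
 [ 500.  -195.4   18. ]
 [ 625.4 -233.5   18. ]
 [ 582.8 -379.6   18. ]]
pos [ 474.9 -195.5  230.9] t 3.07 shares [-0.047 -0.331  0.504] [ 0.001 -0.     0.053]
```

>>> {"fn": "drive_tool", "kwargs": {
  "plan": [
    [[-0.047,-0.331,0.1,0,0,0.05,1],[-0.047,-0.331,0.3,0,0,0.05,1],[-0.047,-0.331,0.5,0,0,0.05,1],[-0.047,-0.331,0.6,0,0,0.05,1],[-0.047,-0.331,0.7,0,0,0.05,1],[-0.047,-0.331,0.7,0,0,0.05,1]]
  ]
}}

```text
time: 3.57
position: [465.5, -260.5, 86.7]
tool_rot: [-0.004, 0.153, 0.988, 0.002]
ft_force: [-0.4, -0.1, 0.2]
finger_gap: 85.4
grasp_force: 0.0
```

```bash
python3 go.py 469.3 -262.4 36 72.1
```

```text
pos [ 465.5 -260.5   86.7] t 3.57 shares [-0.023 -0.004  0.253] [ 0.002 -0.006  0.003]
```

>>> {"fn": "drive_tool", "kwargs": {
  "plan": [
    [[-0.02,-0.005,0.1,0,0,0,1],[-0.02,-0.005,0.2,0,0,0,1],[-0.02,-0.005,0.25,0,0,0,1],[-0.02,-0.005,0.25,0,0,0,1],[-0.02,-0.005,0.25,0,0,0,0.3],[-0.02,-0.005,0.25,0,0,0,-0.3],[-0.02,-0.005,0.25,0,0,0,-0.6],[-0.02,-0.005,0.25,0,0,0,-1],[-0.02,-0.005,0.25,0,0,0,-1],[-0.02,-0.005,0.25,0,0,0,-1]]
  ]
}}

```text
time: 4.4
position: [471.6, -267.6, 42.1]
tool_rot: [0.0, 0.155, 0.988, 0.0]
ft_force: [-4.8, 5.7, 12.4]
finger_gap: 13.4
grasp_force: 57.9
```

>>> {"fn": "drive_tool", "kwargs": {
  "plan": [
    [[0,0,0,0,0,0,-1],[0,0,0,0,0,0,-1],[0,0,0,0,0,0,-1],[0,0,0,0,0,0,-1],[0,0,0,0,0,0,-1]]
  ]
}}

```text
time: 4.82
position: [471.8, -267.5, 42.1]
tool_rot: [0.001, 0.155, 0.988, 0.0]
ft_force: [-0.3, 3.6, 6.6]
finger_gap: 13.1
grasp_force: 59.8
```

```bash
python3 - <<'E'
from math import *
a=radians(-10.4);print(559.5-77*cos(a),22.5-77*sin(a))
E
python3 go.py 483.8 36.4 36 79.6
```

```text
483.7649967473693 36.399974184293114
pos [ 471.8 -267.5   42.1] t 4.82 shares [0.41  1.465 0.031] [ 0.     0.001 -0.083]
```

>>> {"fn": "drive_tool", "kwargs": {
  "plan": [
    [[0.005,0.02,0,0,0,0,-1],[0.014,0.05,0,0,0,0,-1],[0.028,0.1,0,0,0,-0.005,-1],[0.042,0.15,0,0,0,-0.01,-1],[0.056,0.2,0,0,0,-0.015,-1],[0.07,0.25,0,0,0,-0.02,-1],[0.084,0.3,0,0,0,-0.025,-1],[0.098,0.35,0,0,0,-0.03,-1],[0.112,0.4,0,0,0,-0.035,-1],[0.126,0.45,0,0,0,-0.04,-1]]
  ]
}}

```text
time: 5.65
position: [475.5, -176.0, 42.1]
tool_rot: [0.001, 0.125, 0.992, -0.001]
ft_force: [0.7, -5.0, 3.7]
finger_gap: 12.8
grasp_force: 59.5
```

```bash
python3 go.py 483.8 36.4 42 79.6
```

```text
pos [ 475.5 -176.    42.1] t 5.65 shares [ 0.224  1.039 -0.002] [-0.001  0.002 -0.044]
```

>>> {"fn": "drive_tool", "kwargs": {
  "plan": [
    [[0.011,0.05,0,0,0,0,-1],[0.022,0.1,0,0,0,-0.005,-1],[0.033,0.15,0,0,0,-0.01,-1],[0.044,0.2,0,0,0,-0.01,-1],[0.055,0.25,0,0,0,-0.015,-1],[0.066,0.3,0,0,0,-0.02,-1],[0.077,0.35,0,0,0,-0.025,-1],[0.088,0.4,0,0,0,-0.03,-1],[0.099,0.45,0,0,0,-0.03,-1],[0.11,0.5,0,0,0,-0.03,-1]]
  ]
}}

```text
time: 6.48
position: [479.0, -73.7, 42.1]
tool_rot: [0.001, 0.102, 0.995, -0.001]
ft_force: [-0.1, -6.1, 6.3]
finger_gap: 13.2
grasp_force: 59.6
```

```bash
python3 go.py 483.8 36.4 42 79.6
```

```text
pos [479.  -73.7  42.1] t 6.48 shares [ 0.088  0.544 -0.001] [-0.001  0.002 -0.015]
```

>>> {"fn": "drive_tool", "kwargs": {
  "plan": [
    [[0.008,0.05,0,0,0,0,-1],[0.017,0.1,0,0,0,-0.005,-1],[0.025,0.15,0,0,0,-0.01,-1],[0.033,0.2,0,0,0,-0.01,-1],[0.042,0.25,0,0,0,-0.01,-1],[0.05,0.3,0,0,0,-0.01,-1],[0.06,0.35,0,0,0,-0.01,-1],[0.066,0.4,0,0,0,-0.01,-1],[0.072,0.44,0,0,0,-0.01,-1],[0.078,0.47,0,0,0,-0.01,-1]]
  ]
}}

```text
time: 7.32
position: [482.6, 22.0, 42.0]
tool_rot: [0.001, 0.094, 0.996, -0.001]
ft_force: [0.4, -6.3, 7.2]
finger_gap: 12.8
grasp_force: 59.9
```

>>> {"fn": "drive_tool", "kwargs": {
  "plan": [
    [[0.005,0.02,0,0,0,0,-1],[0.008,0.035,0,0,0,0,-1],[0.008,0.045,0,0,0,0,-1],[0.008,0.045,0,0,0,0,-1],[0.008,0.045,0,0,0,0,-1],[0.008,0.045,0,0,0,0,-1]]
  ]
}}

```text
time: 7.82
position: [482.5, 30.8, 42.1]
tool_rot: [0.001, 0.094, 0.996, -0.0]
ft_force: [-0.7, -4.5, 8.1]
finger_gap: 13.0
grasp_force: 60.0
```

Run:
```python
from h import *
from station import eyes,observe
s=observe();print(s["position"],s["tool_rot"])
rect=lambda P:cv2.minAreaRect(np.float32(P[:,:2]))
ims=[]
for n in("top","wrist"):
    c=eyes.get_calibration(n);im,d=eyes.read_camera(n);np.savez(n+"2.npz",im=im,d=d,**c);ims.append(im)
cv2.imwrite("pics/w2.png",np.vstack([ims[0][90:240,200:400].repeat(3,0).repeat(3,1)[:, :600],np.zeros((0,600,3),np.uint8)])[:,:,::-1])
cv2.imwrite("pics/w2b.png",ims[1][:,:,::-1])
```

```text
[482.51244742  30.83762166  42.05340913] [ 7.90590417e-04  9.42387811e-02  9.95549193e-01 -4.80201597e-04]
```

View pics/w2b.png

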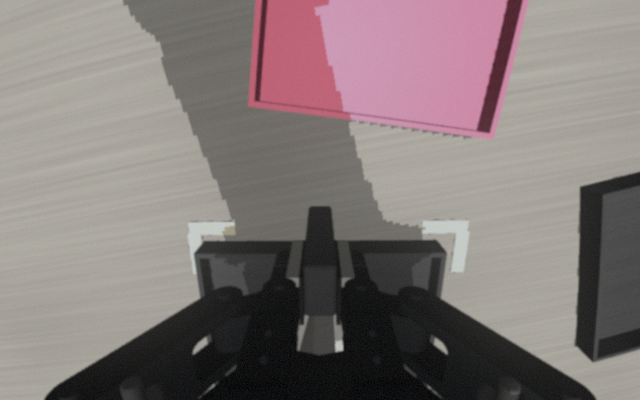

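View pics/w2.png

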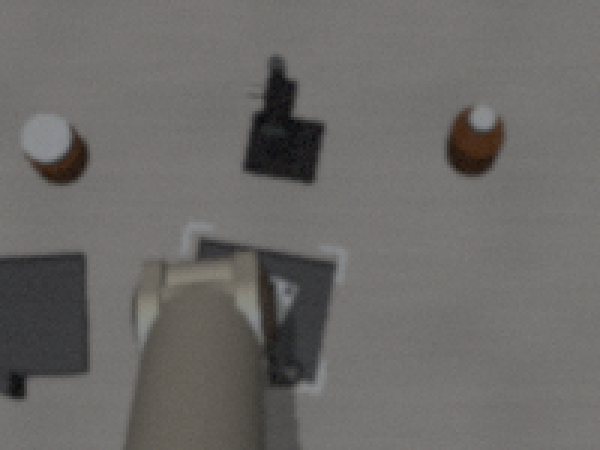

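The wrist view shows the near tape corners at (190,222) and (469,222), with the tray's near wall top from (196,241) to (446,241). The tray is about 5 mm short in +y. The top crop shows the tray otherwise square inside the corners.

```bash
python3 - <<'E'
from h import *
c=np.load("wrist2.npz")
t=onplane(c,[(190,222),(469,222)],0);w=onplane(c,[(196,241),(446,241)],18)
print(t,w)
ax=np.array([np.cos(np.radians(-10.4)),np.sin(np.radians(-10.4))]);
for a,h in((t,81.5),(w,65)):print((a.mean(0)[:2]+h*ax).round(1),np.degrees(np.arctan2(*(a[1]-a[0])[1::-1])))
E
python3 go.py 483.8 36.4 42 79.6
```

```text
[[463.35622549 -48.69091168   0.        ]
 [496.47445625 124.72064924   0.        ]] [[469.75291795 -39.65966346  18.        ]
 [496.9627721  103.06373907  18.        ]]
[560.1  23.3] 79.18782022365077
[547.3  20. ] 79.20623298358225
pos [482.5  30.8  42. ] t 7.92 shares [-0.001  0.029  0.   ] [-0.     0.001 -0.005]
```

Run:
```python
from h import *
c=np.load("wrist2.npz")
for b in((215,225,285,270),(360,225,430,270)):
    uv,P=cloud(c,c["d"],b);w=P[(P[:,2]>12)&(P[:,2]<24)]
    a=np.radians(-10.4);d=(w[:,:2]-[559.8,22.5])@[np.cos(a),np.sin(a)]
    print(len(w),np.percentile(d,[2,50,98]),w[:,2].max())
c=np.load("top2.npz");uv,P=cloud(c,c["d"],(285,165,325,222))
im=c["im"][uv[:,1],uv[:,0]].max(1);w=P[(P[:,2]>8)&(P[:,2]<26)&(im<85)];a=np.radians(-10.4);R=np.array([[np.cos(a),np.sin(a)],[-np.sin(a),np.cos(a)]])
q=(w[:,:2]-[561.5,22.2])@R.T;print(len(w),np.percentile(q,[1,99],axis=0))
```

```text
560 [-69.39669923 -68.44294105 -65.72945364] 18.955591838507548
590 [-69.23451515 -68.32551305 -65.66968611] 18.7843831645263
95 [[-70.05410668 -79.71435457]
 [ 59.90390846   3.97850068]]
```

>>> {"fn": "drive_tool", "kwargs": {
  "plan": [
    [[-0.01,0.01,0,0,0,0,-1],[-0.02,0.02,0,0,0,-0.005,-1],[-0.02,0.03,0,0,0,-0.005,-1],[-0.02,0.03,0,0,0,-0.005,-1],[-0.02,0.03,0,0,0,-0.005,-1],[-0.02,0.03,0,0,0,-0.005,-1]]
  ]
}}

```text
time: 8.42
position: [486.3, 35.4, 42.0]
tool_rot: [-0.0, 0.091, 0.996, -0.001]
ft_force: [-4.1, -5.6, 11.6]
finger_gap: 13.5
grasp_force: 60.8
```

>>> {"fn": "drive_tool", "kwargs": {
  "plan": [
    [[0,0,0,0,0,0,-0.5],[0,0,0,0,0,0,0],[0,0,0,0,0,0,0.5],[0,0,0,0,0,0,1],[0,0,0,0,0,0,1],[0,0,0,0,0,0,1],[0,0,-0.2,0,0,0,1],[0,0,-0.4,0,0,0,1],[0,0,-0.6,0,0,0,1],[0,0,-0.6,0,0,0,1]]
  ]
}}

```text
time: 9.25
position: [491.9, 38.0, 168.3]
tool_rot: [0.006, 0.089, 0.996, 0.001]
ft_force: [1.0, 0.0, 0.6]
finger_gap: 85.4
grasp_force: 0.0
```

```bash
python3 go.py 420 30 200 79.6; python3 go.py 420 30 200 65
```

```text
pos [491.9  38.  168.3] t 9.25 shares [ 0.345 -0.103 -0.163] [0.002 0.007 0.002]
pos [491.9  38.  168.3] t 9.25 shares [ 0.345 -0.103 -0.163] [0.003 0.007 0.164]
```

>>> {"fn": "drive_tool", "kwargs": {
  "plan": [
    [[0.15,-0.05,-0.16,0,0,0,1],[0.3,-0.1,-0.16,0,0,0,1],[0.35,-0.1,-0.16,0,0,0,1],[0.35,-0.1,-0.16,0,0,0,1],[0.35,-0.1,-0.16,0,0,0,1]]
  ]
}}

```text
time: 9.67
position: [414.6, 30.3, 193.5]
tool_rot: [0.001, 0.089, 0.996, 0.0]
ft_force: [0.0, -0.5, -0.1]
finger_gap: 85.9
grasp_force: 0.0
```

Run:
```python
from h import *
from station import eyes,observe
s=observe();print(s["position"],s["tool_rot"])
for n in("top","wrist"):
    c=eyes.get_calibration(n);im,d=eyes.read_camera(n);np.savez(n+"3.npz",im=im,d=d,**c)
cv2.imwrite("pics/w3.png",im[:,:,::-1])
```

```text
[414.55427083  30.32206057 193.49847487] [5.88390172e-04 8.90261951e-02 9.96029094e-01 1.85621512e-04]
```

View pics/w3.png

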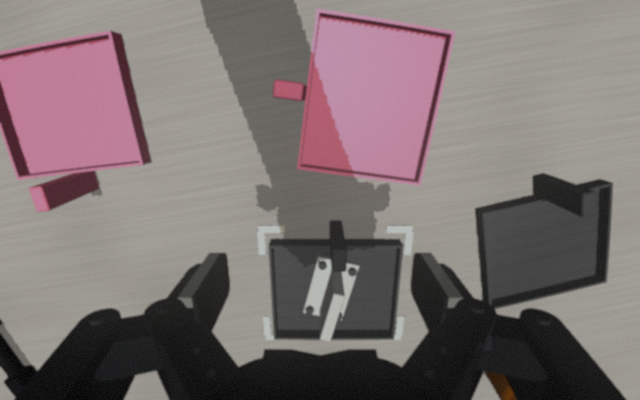

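The tray now sits squarely in the corners, its wall tops running from (270,240) to (403,338). The rib runs from about (340,265) to (327,338).

Run:
```python
from h import *
rect=lambda P:cv2.minAreaRect(np.float32(P[:,:2]))
a=np.radians(-10.4);R=np.array([[np.cos(a),np.sin(a)],[-np.sin(a),np.cos(a)]])
for n,b,tb,m in(("wrist",(262,215,412,342),(255,222,416,342),(559,22.5)),("top",(240,160,330,225),(245,158,325,226),(561.5,22.3))):
    c=np.load(n+"3.npz");uv,P=cloud(c,c["d"],b);im=c["im"][uv[:,1],uv[:,0]].max(1)
    q=(P[:,:2]-m)@R.T;k=(P[:,2]>10)&(P[:,2]<26)&(abs(q[:,0])<95)&(abs(q[:,1])<100)&(im<95)
    print(n,k.sum(),np.percentile(q[k],[1,99],axis=0).round(1), rect(P[k]))
    for lo in (45,30):
        r=P[(P[:,2]>lo)&(P[:,2]<72)&(q[:,0]>-55)&(abs(q[:,1])<60)]
        if len(r)>3:print(" rib",len(r),rect(r),r[:,2].max())
```

```text
wrist 1980 [[-89.2 -73.7]
 [ 63.3  73.9]] ((546.4150390625, 24.95935821533203), (148.70701599121094, 153.8303680419922), 79.5670166015625)
 rib 743 ((555.8065185546875, 17.809947967529297), (12.54450798034668, 59.65845489501953), 66.1085433959961) 61.829203372151234
 rib 932 ((555.7991333007812, 17.79248809814453), (12.585980415344238, 59.65723419189453), 66.0973129272461) 61.829203372151234
top 177 [[-66.8 -76.1]
 [ 63.6  74. ]] ((559.8257446289062, 21.542205810546875), (150.5806121826172, 130.5428466796875), 79.59146881103516)
 rib 66 ((560.9351806640625, 14.943546295166016), (12.586424827575684, 49.95932388305664), 66.08975219726562) 67.98238410901831
 rib 75 ((560.93994140625, 14.944487571716309), (12.65465259552002, 49.941707611083984), 65.92217254638672) 67.98238410901831
```

>>> {"fn": "drive_tool", "kwargs": {
  "plan": [
    [[0.05,0,-0.2,0,-0.07,0,1],[0.1,0,-0.4,0,-0.15,0,1],[0.15,0,-0.6,0,-0.22,0,1],[0.15,0,-0.6,0,-0.3,0,1],[0.15,0,-0.6,0,-0.38,0,1],[0.15,0,-0.6,0,-0.38,0,1],[0.15,0,-0.6,0,-0.38,0,1]]
  ]
}}

```text
time: 10.35
position: [409.3, 36.7, 266.5]
tool_rot: [0.243, 0.092, 0.965, -0.039]
ft_force: [0.7, -0.4, -0.3]
finger_gap: 85.2
grasp_force: 0.0
```

Run:
```python
from h import *
from station import eyes,observe
s=observe();print(s["position"],s["tool_rot"])
for n in("wrist",):
    c=eyes.get_calibration(n);im,d=eyes.read_camera(n);np.savez(n+"4.npz",im=im,d=d,**c)
cv2.imwrite("pics/w4.png",im[:,:,::-1]);print(proj(c,[(710,-5,150),(748,-13,0)]))
```

```text
[409.25478197  36.66732908 266.54613587] [ 0.24282199  0.09187669  0.96491051 -0.0392921 ]
[[334.55243927 306.90346235]
 [333.61898324 239.73089834]]
```

View pics/w4.png

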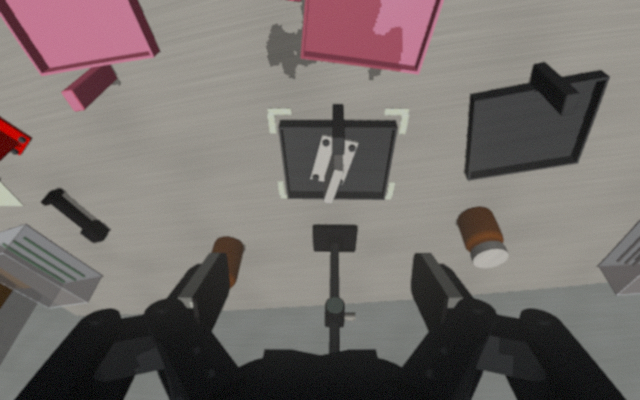

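Run:
```python
from h import *
c=np.load("wrist4.npz");uv,P=cloud(c,c["d"],(300,200,370,345))
a=np.radians(-10.4);q=(P[:,:2]-[559.5,22.5])@np.array([[np.cos(a),np.sin(a)],[-np.sin(a),np.cos(a)]]).T
k=(P[:,2]>25)&(q[:,0]>140)&(q[:,0]<215)&(abs(q[:,1])<30)
for z in range(25,250,5):
    m=k&(P[:,2]>=z)&(P[:,2]<z+5)
    if m.sum():print(z,m.sum(),"x",np.percentile(q[m,0],[5,50,95]).round(),"y",np.percentile(q[m,1],[2,98]).round(),"v",uv[m,1].min(),uv[m,1].max(),c["im"][uv[m,1],uv[m,0]].mean(0).round())
```

```text
25 20 x [180. 183. 186.] y [-7.  7.] v 248 251 [51. 51. 49.]
30 21 x [181. 183. 186.] y [-7.  7.] v 250 253 [60. 60. 57.]
35 23 x [181. 183. 187.] y [-7.  7.] v 252 256 [64. 64. 61.]
40 19 x [181. 183. 187.] y [-7.  7.] v 255 258 [62. 61. 58.]
45 24 x [181. 183. 187.] y [-7.  7.] v 257 261 [60. 59. 57.]
50 24 x [181. 183. 186.] y [-7.  7.] v 260 263 [60. 60. 57.]
55 19 x [181. 183. 186.] y [-7.  7.] v 263 265 [61. 60. 58.]
60 25 x [181. 183. 186.] y [-7.  7.] v 265 268 [59. 59. 56.]
65 20 x [181. 183. 186.] y [-7.  7.] v 267 270 [62. 62. 59.]
70 25 x [181. 183. 186.] y [-7.  7.] v 270 273 [61. 60. 57.]
75 24 x [182. 183. 186.] y [-7.  7.] v 272 276 [59. 59. 57.]
80 23 x [181. 183. 187.] y [-7.  7.] v 275 278 [59. 58. 56.]
85 25 x [182. 183. 186.] y [-7.  6.] v 278 281 [57. 56. 54.]
90 25 x [182. 183. 186.] y [-7.  6.] v 281 284 [59. 58. 56.]
95 23 x [181. 182. 186.] y [-7.  6.] v 283 286 [56. 55. 54.]
100 27 x [182. 183. 188.] y [-8.  6.] v 286 290 [61. 61. 58.]
105 30 x [181. 183. 190.] y [-8.  6.] v 288 293 [61. 61. 59.]
110 31 x [181. 184. 189.] y [-8.  6.] v 292 296 [61. 60. 58.]
[... 183 characters left out ...]
76.]
140 72 x [149. 150. 186.] y [-13.  28.] v 299 313 [75. 78. 75.]
145 100 x [149. 151. 184.] y [-14.  29.] v 303 316 [76. 79. 75.]
150 123 x [149. 153. 190.] y [-14.  29.] v 306 320 [88. 90. 86.]
155 140 x [150. 162. 188.] y [-15.  14.] v 309 326 [55. 57. 55.]
160 170 x [152. 178. 198.] y [-12.  12.] v 313 327 [46. 46. 46.]
165 37 x [181. 183. 189.] y [-8.  7.] v 325 329 [51. 51. 50.]
170 35 x [181. 183. 188.] y [-8.  7.] v 329 332 [52. 53. 52.]
175 38 x [182. 183. 187.] y [-7.  7.] v 332 336 [52. 53. 52.]
180 35 x [181. 183. 187.] y [-7.  7.] v 335 339 [52. 52. 52.]
185 38 x [181. 183. 187.] y [-7.  7.] v 339 343 [49. 50. 49.]
190 26 x [181. 182. 186.] y [-7.  6.] v 342 344 [46. 47. 46.]
```

The tilted view shows the lens as a round face at about (335,306). By depth it lies 150 mm beyond the mark and spans z of about 134–160, so the lens centre is near 148 mm.

```bash
python3 go.py 557 17.5 150 66.1
```

```text
pos [410.4  37.5 267. ] t 10.4 shares [-0.368  0.063  0.866] [0.017 0.319 0.141]
```

>>> {"fn": "drive_tool", "kwargs": {
  "plan": [
    [[-0.06,0.01,0.1,0,0.07,0.03,1],[-0.12,0.02,0.25,0.005,0.14,0.06,1],[-0.2,0.04,0.45,0.01,0.21,0.1,1],[-0.3,0.055,0.65,0.017,0.28,0.14,1],[-0.37,0.063,0.85,0.017,0.32,0.14,1],[-0.37,0.063,0.85,0.017,0.32,0.14,1],[-0.37,0.063,0.85,0.017,0.32,0.14,1],[-0.37,0.063,0.85,0.017,0.32,0.14,1],[-0.37,0.063,0.85,0.017,0.32,0.14,1]]
  ]
}}

```text
time: 11.15
position: [551.9, 15.1, 151.6]
tool_rot: [-0.004, 0.207, 0.978, -0.002]
ft_force: [-0.7, 0.3, -0.1]
finger_gap: 85.5
grasp_force: 0.0
```

```bash
python3 go.py 557 17.5 28 66.1
python3 - <<'E'
from h import *
from station import eyes
rect=lambda P:cv2.minAreaRect(np.float32(P[:,:2]))
c=eyes.get_calibration("wrist");im,d=eyes.read_camera("wrist");np.savez("w5.npz",im=im,d=d,**c)
cv2.imwrite("pics/w5.png",im[:,:,::-1]);
uv,P=cloud(c,d,(200,100,450,400));r=P[(P[:,2]>45)&(P[:,2]<72)&(P[:,0]>510)&(np.hypot(P[:,0]-557,P[:,1]-17)<45)]
print(len(r),rect(r),proj(c,[(557,17.5,61)]))
E
```

```text
pos [551.9  15.1 151.6] t 11.15 shares [-0.023  0.025  0.618] [-0.003 -0.005  0.   ]
1150 ((556.29248046875, 18.063886642456055), (11.603240966796875, 59.76076126098633), 66.1973876953125) [[326.07596873 209.03451153]]
```

View pics/w5.png

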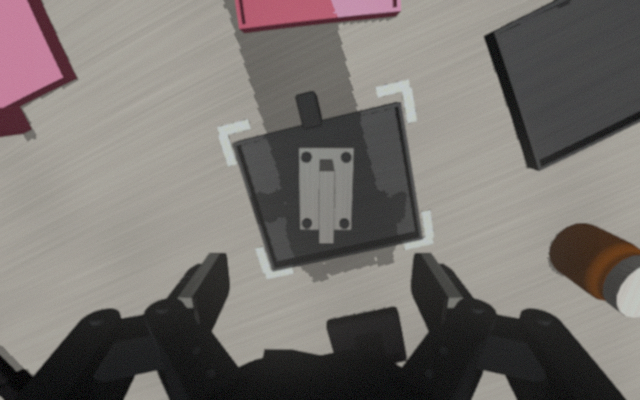

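The rib is parallel to the pads and centred near (326,205). The tray stands square in the tape. Now I'll descend and grip.

>>> {"fn": "drive_tool", "kwargs": {
  "plan": [
    [[-0.022,0.025,0.1,0,-0.004,0,1],[-0.022,0.025,0.2,0,-0.004,0,1],[-0.022,0.025,0.3,0,-0.004,0,1],[-0.022,0.025,0.4,0,-0.004,0,1],[-0.022,0.025,0.5,0,-0.004,0,1],[-0.022,0.025,0.56,0,-0.004,0,1],[-0.022,0.025,0.56,0,-0.004,0,1],[-0.022,0.025,0.56,0,-0.004,0,1]]
  ]
}}

```text
time: 11.87
position: [557.5, 18.3, 40.8]
tool_rot: [-0.0, 0.207, 0.978, -0.002]
ft_force: [0.5, 0.9, 0.3]
finger_gap: 85.6
grasp_force: 0.0
```

```bash
python3 go.py 556.5 18 30 66.2
```

```text
pos [557.5  18.3  40.8] t 11.87 shares [ 0.004 -0.003  0.054] [-0.003  0.    -0.   ]
```

>>> {"fn": "drive_tool", "kwargs": {
  "plan": [
    [[0.004,-0.002,0.05,0,0,0,1],[0.004,-0.002,0.05,0,0,0,1],[0.004,-0.002,0.05,0,0,0,0.4],[0.004,-0.002,0.05,0,0,0,0],[0.004,-0.002,0.05,0,0,0,-0.3],[0.004,-0.002,0.05,0,0,0,-0.6],[0.004,-0.002,0.05,0,0,0,-0.8],[0.004,-0.002,0.05,0,0,0,-1],[0.004,-0.002,0.05,0,0,0,-1],[0.004,-0.002,0.05,0,0,0,-1]]
  ]
}}

```text
time: 12.7
position: [556.5, 17.5, 29.4]
tool_rot: [-0.001, 0.207, 0.978, -0.003]
ft_force: [0.1, -0.0, 3.1]
finger_gap: 11.2
grasp_force: 58.9
```

>>> {"fn": "drive_tool", "kwargs": {
  "plan": [
    [[0,0,0,0,0,0,-1],[0,0,0,0,0,0,-1],[0,0,0,0,0,0,-1],[0,0,0,0,0,0,-1]]
  ]
}}

```text
time: 13.03
position: [556.4, 17.5, 29.4]
tool_rot: [-0.001, 0.207, 0.978, -0.003]
ft_force: [-1.0, -0.1, 3.8]
finger_gap: 11.1
grasp_force: 59.2
```

>>> {"fn": "drive_tool", "kwargs": {
  "plan": [
    [[0,0,-0.01,0,0,0,-1],[0,0,-0.03,0,0,0,-1],[0,0,-0.06,0,0,0,-1],[0,0,-0.1,0,0,0,-1],[0,0,-0.15,0,0,0,-1],[0,0,-0.2,0,0,0,-1],[0,0,-0.25,0,0,0,-1],[0,0,-0.3,0,0,0,-1],[0,0,-0.35,0,0,0,-1],[0,0,-0.4,0,0,0,-1]]
  ]
}}

```text
time: 13.87
position: [556.6, 18.0, 110.4]
tool_rot: [-0.001, 0.207, 0.978, -0.003]
ft_force: [-0.7, -0.4, -2.7]
finger_gap: 11.3
grasp_force: 58.4
```

```bash
python3 go.py 556.4 17.5 174.5 66.2
```

```text
pos [556.6  18.  110.4] t 13.87 shares [ 0.    -0.004 -0.32 ] [-0.003 -0.001 -0.001]
```

>>> {"fn": "drive_tool", "kwargs": {
  "plan": [
    [[0,0,-0.05,0,0,0,-1],[0,0,-0.1,0,0,0,-1],[0,0,-0.15,0,0,0,-1],[0,0,-0.2,0,0,0,-1],[0,0,-0.25,0,0,0,-1],[0,0,-0.28,0,0,0,-1],[0,0,-0.305,0,0,0,-1],[0,0,-0.32,0,0,0,-1],[0,0,-0.325,0,0,0,-1],[0,0,-0.325,0,0,0,-1]]
  ]
}}

```text
time: 14.7
position: [556.7, 18.2, 174.1]
tool_rot: [-0.001, 0.207, 0.978, -0.003]
ft_force: [-0.0, 0.1, -2.4]
finger_gap: 11.0
grasp_force: 58.4
```

>>> {"fn": "drive_tool", "kwargs": {
  "plan": [
    [[0,0,0,0,0,0,-1],[0,0,0,0,0,0,-1],[0,0,0,0,0,0,-1],[0,0,0,0,0,0,-1],[0,0,0,0,0,0,-1]]
  ]
}}

```text
time: 15.12
position: [556.7, 18.2, 173.9]
tool_rot: [-0.001, 0.207, 0.978, -0.003]
ft_force: [0.4, 0.3, -1.5]
finger_gap: 11.1
grasp_force: 58.4
```

Run:
```python
from h import *
from station import eyes,observe
s=observe();print(s["position"],s["tool_rot"],s["grasp_force"],s["ft_force"])
c=eyes.get_calibration("scene");im,d=eyes.read_camera("scene");np.savez("s6.npz",im=im,d=d,**c)
cv2.imwrite("pics/s6.png",cv2.resize(im[140:320,270:470,::-1],(800,720))[:600])
```

```text
[556.69065156  18.18251889 173.93043052] [-0.00131807  0.20686481  0.97836455 -0.00283059] 58.40057730674744 [ 0.35912225  0.33459725 -1.52351724]
```

View pics/s6.png

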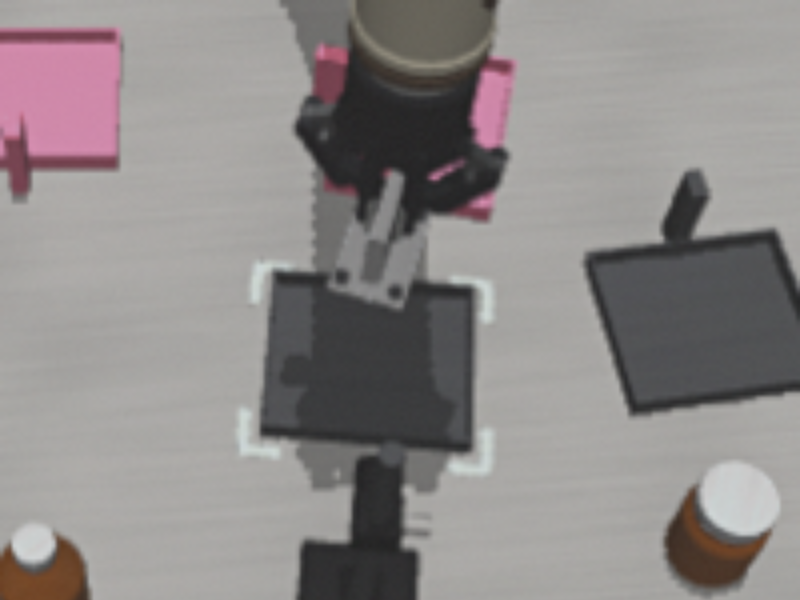

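The bracket is held up level at about (375,250) in the crop, and the tray stays inside the corners. I'll check the plate height, then hold.

Run:
```python
from h import *
c=np.load("s6.npz");uv,P=cloud(c,c["d"],(350,198,380,217));im=c["im"][uv[:,1],uv[:,0]].min(1)
k=(im>110)&(P[:,2]>120)&(P[:,2]<175);Q=P[k];A=np.c_[Q[:,:2]-Q[:,:2].mean(0),np.ones(len(Q))]
print(k.sum(),np.percentile(Q[:,2],[5,25,50,75,95]),np.linalg.lstsq(A,Q[:,2],rcond=None)[0])
```

```text
219 [150.11531694 152.20708015 153.42894947 154.43899365 156.13809233] [ 6.82915260e-03 -1.18617287e-02  1.53364277e+02]
```

>>> {"fn": "drive_tool", "kwargs": {
  "plan": [
    [[0,0,0,0,0,0,-1],[0,0,0,0,0,0,-1],[0,0,0,0,0,0,-1],[0,0,0,0,0,0,-1],[0,0,0,0,0,0,-1],[0,0,0,0,0,0,-1],[0,0,0,0,0,0,-1],[0,0,0,0,0,0,-1],[0,0,0,0,0,0,-1],[0,0,0,0,0,0,-1]]
  ]
}}

```text
time: 16.0
position: [556.8, 18.2, 174.1]
tool_rot: [-0.001, 0.207, 0.978, -0.003]
ft_force: [0.1, -0.4, -1.5]
finger_gap: 10.8
grasp_force: 58.4
```

>>> {"fn": "drive_tool", "kwargs": {
  "plan": [
    [[0,0,0,0,0,0,-1],[0,0,0,0,0,0,-1],[0,0,0,0,0,0,-1],[0,0,0,0,0,0,-1],[0,0,0,0,0,0,-1],[0,0,0,0,0,0,-1],[0,0,0,0,0,0,-1],[0,0,0,0,0,0,-1],[0,0,0,0,0,0,-1],[0,0,0,0,0,0,-1]]
  ]
}}

```text
time: 16.83
position: [556.8, 18.2, 174.1]
tool_rot: [-0.001, 0.207, 0.978, -0.003]
ft_force: [-0.5, -0.7, -1.3]
finger_gap: 11.1
grasp_force: 58.4
```

>>> {"fn": "drive_tool", "kwargs": {
  "plan": [
    [[0,0,0,0,0,0,-1],[0,0,0,0,0,0,-1],[0,0,0,0,0,0,-1],[0,0,0,0,0,0,-1],[0,0,0,0,0,0,-1],[0,0,0,0,0,0,-1],[0,0,0,0,0,0,-1],[0,0,0,0,0,0,-1],[0,0,0,0,0,0,-1],[0,0,0,0,0,0,-1]]
  ]
}}

```text
time: 17.67
position: [556.8, 18.2, 174.1]
tool_rot: [-0.001, 0.207, 0.978, -0.003]
ft_force: [-0.0, 0.4, -1.5]
finger_gap: 11.2
grasp_force: 58.4
```

>>> {"fn": "drive_tool", "kwargs": {
  "plan": [
    [[0,0,0,0,0,0,-1],[0,0,0,0,0,0,-1],[0,0,0,0,0,0,-1],[0,0,0,0,0,0,-1],[0,0,0,0,0,0,-1],[0,0,0,0,0,0,-1],[0,0,0,0,0,0,-1],[0,0,0,0,0,0,-1],[0,0,0,0,0,0,-1],[0,0,0,0,0,0,-1]]
  ]
}}

```text
time: 18.5
position: [556.8, 18.2, 174.1]
tool_rot: [-0.001, 0.207, 0.978, -0.003]
ft_force: [-0.0, -0.2, -2.5]
finger_gap: 11.3
grasp_force: 58.4
```

The plate top is at about 153.4 mm, so its underside is at about 147.5 mm, and it is level to about 0.01 rad. It has been held for more than 3 s.

```bash
python3 -c "
from station import manip
print(manip.hand_in())"
```

```text
the job is handed in; nothing more can be done
None
```

I handed the job in with the tray about 2 mm off centre on its mark and square to it, and the bracket held level for over 3 s with its underside at about 147.5 mm (lens measured at about 148 mm); the hand-in returned no verdict.

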